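# Free the seized tool rest

## Robot

A 7-joint arm with a two-finger parallel gripper is mounted at the origin on the work surface. World frame = base frame: x ahead of the robot, y to its left, z up, the work surface at z = 0. Lengths are in m, angles in rad, forces in N, time in s.
With the tool pointing down it reaches from about 0.35 to 0.9 m from the base axis. Payload 8.1 kg.
Tool frame: the origin (TCP) lies at the very end of the fingers, on their centre line; the grasp point (between the pads) lies 19 mm behind it; z points along the fingers, y is the line along which they close (so a half turn about z gives the same grasp; the last joint's range is limited). The gripper opens to 92 mm and grips with 3 to 60 N. Pads are 19 mm wide; open, the fingers measure 130 mm over their backs; the gripper's body (75 mm by 190 mm) begins 47 mm behind the grasp point.
Start: joints at [-1.244, 0.434, 0.025, 1.573, -0.012, 1.134, -0.075], TCP at [0.26, 0.568, 0.227] pointing down, gripper open.
Joint ranges: [-2.62, 2.62], [-0.44, 2.09], [-1.27, 1.32], [0.08, 2.57], [-1.32, 4.46], [0.12, 2], [-2.74, 2.74]. Speed limits (rad/s): [2.22, 2.22, 3.01, 3.01, 3.14, 3.14, 3.14].

## Interface

Orientations are given as a rotation vector (axis times angle).
In Python, from cell import readout, cams, job gives the robot as it stands.
- The arm moves only by the tool drive_tool, never from a script. Its argument "commands" is a list of rows, each a list of 3 entries, a list of its own where there are three numbers: the turn, a rotation vector about the tool's x, y, z in rad, then the shift along the tool's x, y, z in cm, then the gripper's target within -1 to 1 (fully open at 1, half-way at 0, shut at -1). A call has 1 to 20 rows; each row is the pose to reach, as a shift and turn from the pose commanded when the call began, along the tool's axes at that moment; what a row does not reach only later rows make up. A row lasts 1/12 s, in which the tool goes at most 41.7 mm and 7.16 degrees, less where a joint would pass 70% of its speed; a pose out of reach is approached as far as the arm can. A call with a gripper value outside its range is refused whole. The fingers move at their own pace and stop on an object; "newtons" is the grip in N (left out, the last holds). Time passes only in rows, so rows that repeat a pose let the fingers close. It gives the time, the measured TCP pose, the force, the opening and the grip force at its end, in the units of the state.
- readout.observe(): the state, without advancing time (a new reading comes with each control period).
- cams.get_image(name): name is "scene" or "top"; returns the picture (400x640x3 uint8, blue, green, red); there is no depth.
- cams.camera_info(name): a dict with "camera_matrix" (3x3 intrinsics, pixels), "k1" (the pictures are not rectified: a ray, as slopes to the right and down, at radius r is drawn at 1 + k1 r^2 times it, then the intrinsics apply), "R" (3x3) and "t" (3): a world point X has camera coordinates R X + t. Camera axes: x right, y down, z forward; pixel columns grow to the right and rows downward; lengths in m; the calibration is good to about 2 mm. A picture is of the moment at which its call begins. camera_info takes no time and is no camera call.
- job.sign_off(): hands the job in; it is judged then, once.
The state is a dict: "clock": time; "joints": joint angles; "dq": joint speeds; "joint_efforts": joint torques, N m; "position": TCP position; "ee_rot": TCP orientation; "force": force on the tool from outside, world axes, zero at the start; "ft_torque": the same for the moment, N m; "width": opening from 0.0 (shut) to 1.0 (fully open); "gripper_force": force on a finger pad.
Only numpy, scipy, OpenCV 4.12 (cv2) and the standard library are available. Lean on these libraries where they do the work, as an engineer would, in place of code of your own. Each camera call takes 0.05 s, during which the arm holds its last target. There are 200 camera calls.

## Task

The short tool rest has seized in its foot, which sits loose in a wooden cradle, so a straight pull would lift the foot too: take the rest by its bar and swing it back and forth, 15 degrees or more off line and back, while drawing it up bit by bit, until its post is out and the foot still sits in the cradle. Then hang it upright in the tall turned pot, post inside and bar across the rim. Leave the spare foot with the long rest where it stands.

Things in the scene. Friction and masses are not known exactly. Their poses are not given: they have to be found in the camera images.
- rest: Short lathe tool rest to free: steel T, 0.45 kg. Bar 130 mm long (x), 16 wide (y), 34 high, on a round post reaching 84 mm below it, 20 mm thick (18 low down). Origin: centre of the bar's underside, z up the post. At the start bar in line with the foot (x), underside 24 mm above its top, 60 mm of post in the bore; binds for the first 14 mm of rise, then loose; clear after 60 mm.
- bore (a point): Mouth of the bore (60 mm deep), top of the grey foot of the short rest, 84 mm above the bench; x along the foot, z up. Foot: plate 126 x 96, block 56 square, 1.5 kg, in a fixed cradle 150 x 120: it cannot turn but can rise, 15 mm at most allowed. Post grips with 20-29 N; it slips up easily while turned: about 3 mm per 0.8 rad swing keeps the foot down; turning without pull lets it sink back.
- pot: Tall turned pot of pale wood, 100 mm high, 86 mm across the rim, wall 6 mm, slightly narrower below, open at the top, 0.6 kg, loose on the bench. Origin: centre of its underside. Fingers that reach below the bar would open against the inside of the rim, so grip the bar's upper part. (The low dark bowl is not meant.)
- spare: Spare foot of the same shape on a wooden board 150 x 120 mm, with a long tool rest: bar 210 mm long (x axis), top 142 mm above the bench. One loose piece of 2.2 kg, to be left alone. Origin: centre of its underside.
There are look-alikes about, which are no part of the job. What is shaped like the rest but green is not meant.

How it is judged:
By the outcome, as a careful person would: the job done as asked, in the order asked, and still so for the second after the job is handed in, with the robot touching nothing.
It also fails if it takes over 61 s, if anything falls off the work surface, if the arm or the gripper's body presses on something with over 40 N, if the wrist force passes 120 N, or if a joint passes its speed limit or range.

## Working session

There is one attempt and no reset: what is moved stays moved. The work goes in short steps, Python scripts to look and compute and a tool call to move; the robot and the scene stay as the last step left them, time stands still between calls to the robot, and variables do not carry over. Pictures are saved under pics/ and viewed, at most 10 in all, crops included, and the job is handed in when it is done.

Besides the shell and the picture viewer there is one more tool, called after "Call:" as name(argument=value, ...) on one line, values as JSON. drive_tool: Moves the arm, as the interface text tells. Its arguments: {"type":"object","properties":{"commands":{"type":"array"},"newtons":{"type":"number"}},"required":["commands"]}

```bash
mkdir -p pics
cat > h.py <<'E'
import numpy as np, cv2
from scipy.spatial.transform import Rotation as Ro
from scipy.optimize import least_squares
from cell import readout, cams, job
def proj(n,X):
    c=cams.camera_info(n); p=np.atleast_2d(X)@np.array(c['R']).T+np.array(c['t'])
    s=p[:,:2]/p[:,2:]; s=s*(1+c['k1']*(s**2).sum(1,keepdims=True))
    K=np.array(c['camera_matrix']); return s@K[:2,:2].T+K[:2,2]
def onz(n,uv,z):
    return least_squares(lambda q:(proj(n,[q[0],q[1],z])[0]-uv),[0.55,0]).x
def tri(a,b):
    r=least_squares(lambda q:np.r_[proj('scene',q)[0]-a,proj('top',q)[0]-b],[0.55,0,0.08]); return r.x,np.abs(r.fun).max()
E
python3 - <<'E'
from h import *
for n in('scene','top'):
    cv2.imwrite(f'pics/{n}0.png',cams.get_image(n)); c=cams.camera_info(n); print(n,c['k1'],-np.array(c['R']).T@np.array(c['t']),np.array(c['R'])[2])
o=readout.observe(); print(o)
E
```

```text
scene -0.1152616026533867 [ 0.93872878 -0.58620058  0.67977327] [-0.41347293  0.6848543  -0.60001227]
top -0.14991592916917068 [0.38528202 0.09928986 1.30025606] [ 0.14169277 -0.00442638 -0.98990079]
{'clock': 0.1, 'joints': array([-1.24360295,  0.43518067,  0.02498909,  1.57397631, -0.01160061,
        1.13398921, -0.07510402]), 'dq': array([-0.0010966 , -0.00190177,  0.00199306, -0.00151906,  0.00084769,
       -0.0011961 , -0.00213789]), 'joint_efforts': array([ 3.05066329e-03, -6.69126177e+01,  9.88145135e-01, -3.15145791e+01,
       -6.04565721e-02,  3.74189531e-02,  3.70974249e-05]), 'position': array([0.26029817, 0.5677316 , 0.22601815]), 'ee_rot': array([-6.70031988e-01, -3.06913776e+00,  2.19668546e-03]), 'force': array([0.37979013, 0.33639478, 0.38346091]), 'ft_torque': array([ 0.00152222, -0.06187459,  0.02403883]), 'gripper_force': 0.0, 'width': 1.0007890835628939}
```

View pics/scene0.png

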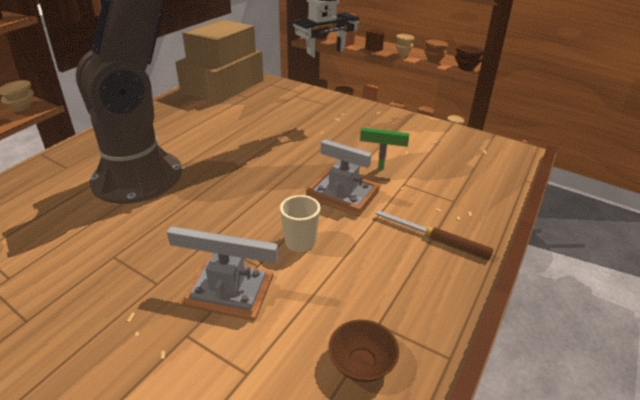

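View pics/top0.png

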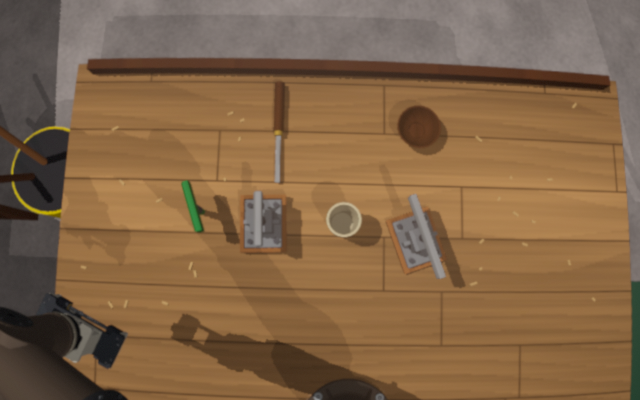

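The scene picture shows a short grey rest at scene (345,155) / top (258,219), a long rest at scene (223,245) / top (427,237), and a green T at scene (384,137) / top (192,206). The pale pot is at scene (300,222) / top (344,220). The grey short one in its cradle fits the task. I'll confirm it and read pixels from an enlarged crop.

Run:
```python
import cv2,numpy as np
a=cv2.imread('pics/scene0.png')[120:260,270:420]; b=cv2.imread('pics/top0.png')[170:270,225:375]
f=lambda i:cv2.resize(i,None,fx=4,fy=4,interpolation=cv2.INTER_CUBIC)
cv2.imwrite('pics/c1.png',f(a)); cv2.imwrite('pics/c2.png',f(b))
```

```text
(no output)
```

View pics/c1.png

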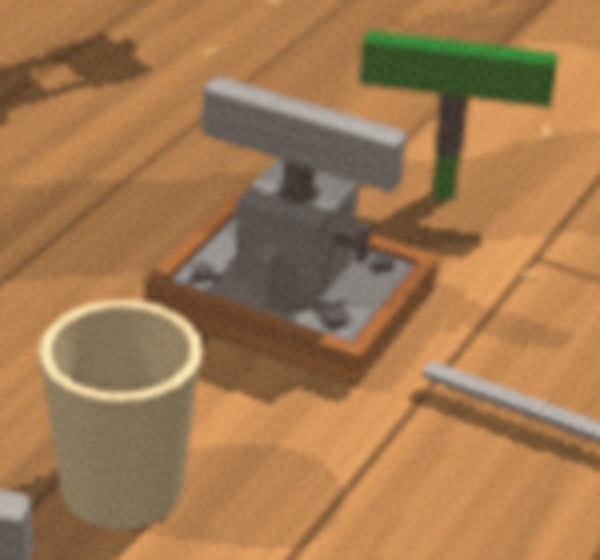

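View pics/c2.png

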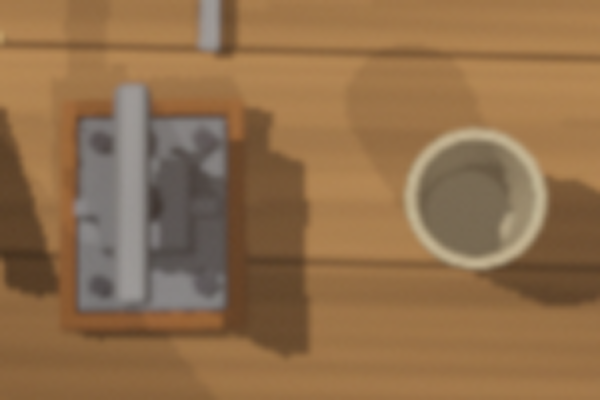

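Crop 1 confirms it: short grey bar (ends at crop (213,84) and (399,139)) on a post in a foot in a cradle, no green. Crop 2 shows the bar ends at (131,86) and (130,299), and the pot rim centred at (476,199), or (122,350) in crop 1.

Run:
```python
from h import *
S=lambda u,v:np.array([270+(u+.5)/4-.5,120+(v+.5)/4-.5]); T=lambda u,v:np.array([225+(u+.5)/4-.5,170+(v+.5)/4-.5])
P={}
for n,a,b in [('bar+x',S(399,139),T(131,86)),('bar-x',S(213,84),T(130,299)),('barC',S(306,111),T(130.5,192)),('pot',S(122,350),T(476,199))]:
    x,e=tri(a,b);P[n]=x;print(n,x.round(4),round(e,2), 'top@z',onz('top',b,.142 if 'bar' in n else .1).round(4),'scene@z',onz('scene',a,.142 if 'bar' in n else .1).round(4))
d=P['bar+x']-P['bar-x'];print(np.linalg.norm(d),np.degrees(np.arctan2(d[1],d[0])))
# cradle corners in top, at z~0.02
for c in [(64,100),(243,104),(243,334),(62,330)]: print(onz('top',T(*c),.018).round(4))
o=readout.observe();R=Ro.from_rotvec(o['ee_rot']).as_matrix();print(R.round(4))
```

```text
bar+x [0.5821 0.2368 0.1397] 0.02 top@z [0.5817 0.2365] scene@z [0.5836 0.2332]
bar-x [0.4561 0.2331 0.1384] 0.35 top@z [0.4552 0.2323] scene@z [0.4599 0.2283]
barC [0.5196 0.2353 0.1388] 0.45 top@z [0.5183 0.2343] scene@z [0.5229 0.2312]
pot [0.525  0.0283 0.0961] 0.33 top@z [0.5238 0.028 ] scene@z [0.5283 0.0246]
0.12606882216155874 1.6619251985951211
[0.5924 0.2952]
[0.5925 0.1771]
[0.4419 0.1725]
[0.4414 0.29  ]
[[-9.090e-01  4.168e-01 -5.000e-04]
 [ 4.168e-01  9.090e-01 -1.300e-03]
 [-1.000e-04 -1.400e-03 -1.000e+00]]
```

Call:
drive_tool(commands=[[[0, 0, -0.46], [-37.4, -19.5, 1.5], 1], [[0, 0, -0.46], [-37.4, -19.5, 1.5], 1], [[0, 0, -0.46], [-37.4, -19.5, 1.5], 1], [[0, 0, -0.46], [-37.4, -19.5, 1.5], 1], [[0, 0, -0.46], [-37.4, -19.5, 1.5], 1], [[0, 0, -0.46], [-37.4, -19.5, 1.5], 1], [[0, 0, -0.46], [-37.4, -19.5, 1.5], 1], [[0, 0, -0.46], [-37.4, -19.5, 1.5], 1], [[0, 0, -0.46], [-37.4, -19.5, 1.5], 1], [[0, 0, -0.46], [-37.4, -19.5, 1.5], 1], [[0, 0, -0.46], [-37.4, -19.5, 1.5], 1], [[0, 0, -0.46], [-37.4, -19.5, 1.5], 1], [[0, 0, -0.46], [-37.4, -19.5, 1.5], 1], [[0, 0, -0.46], [-37.4, -19.5, 1.5], 1], [[0, 0, -0.46], [-37.4, -19.5, 1.5], 1], [[0, 0, -0.46], [-37.4, -19.5, 1.5], 1]], newtons=60)

```text
clock: 1.43
position: [0.5183, 0.2365, 0.2117]
ee_rot: [0.051, -3.141, -0.001]
force: [0.7, 1.0, -0.3]
width: 1.001
gripper_force: 0.0
```

```bash
cat > st.py <<'E'
from h import *
import sys
o=readout.observe();R=Ro.from_rotvec(o['ee_rot']).as_matrix();p=o['position']
print('t',round(o['clock'],2),'p',p.round(4),'xyaw',np.degrees(np.arctan2(R[1,0],R[0,0])).round(1),'tilt',R[:,2].round(4),'F',o['force'].round(1),'w',round(o['width'],3),o['gripper_force'],'j',o['joints'].round(2))
if len(sys.argv)>1:
    t=np.array([float(v) for v in sys.argv[1:4]]); print('shift cm',(R.T@(t-p)*100).round(2))
E
python3 st.py 0.519 0.235 0.117
python3 - <<'E'
from h import *
a=np.array([361,129.]);b=np.array([184,182.])
for s in [(361,129),(408,132)]:
  for t in [(184,182),(200,231)]: print(s,t,tri(np.array(s,float),np.array(t,float)))
cv2.imwrite('pics/c3.png',np.hstack([cv2.resize(cams.get_image('scene')[80:230,280:430],None,fx=2.6,fy=2.6,interpolation=2),cv2.resize(cams.get_image('top')[140:290,180:330],None,fx=2.6,fy=2.6,interpolation=2)]))
E
```

```text
t 1.43 p [0.5183 0.2365 0.2117] xyaw -178.1 tilt [-3.e-04  5.e-04 -1.e+00] F [ 0.7  1.  -0.3] w 1.001 0.0 j [-0.56  0.36  0.05  1.73 -0.02  1.05  1.1 ]
shift cm [-0.07 -0.16  9.47]
(361, 129) (184, 182) (array([0.55261359, 0.38703723, 0.1420703 ]), np.float64(23.875400726300086))
(361, 129) (200, 231) (array([0.48725517, 0.37661996, 0.11546282]), np.float64(0.9728409310955044))
(408, 132) (184, 182) (array([0.60487326, 0.4209181 , 0.1223658 ]), np.float64(0.5294563836470729))
(408, 132) (200, 231) (array([0.53903246, 0.41116932, 0.09456672]), np.float64(25.752945373806995))
```

View pics/c3.png

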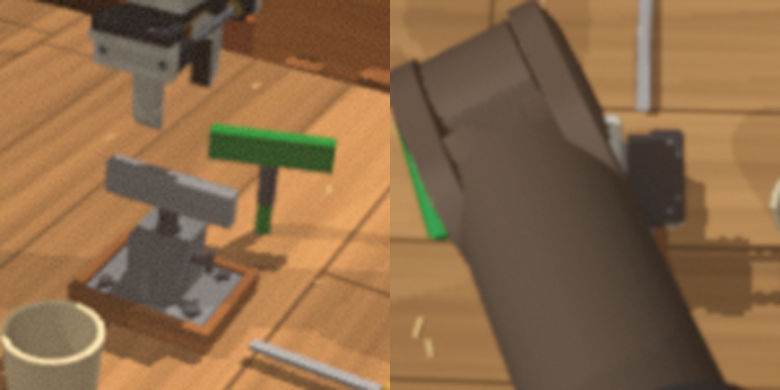

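The gripper (fingers at crop (148,110) and (202,70)) hangs squarely over the bar (crop (170,190)), and the green rest stands clear of it.

Call:
drive_tool(commands=[[[0, 0, 0], [-0.1, -0.1, 3], 1], [[0, 0, 0], [-0.1, -0.1, 6], 1], [[0, 0, 0], [-0.1, -0.1, 8], 1], [[0, 0, 0], [-0.1, -0.1, 9], 1], [[0, 0, 0], [-0.1, -0.1, 9.4], 1], [[0, 0, 0], [-0.1, -0.1, 9.4], 1], [[0, 0, 0], [-0.1, -0.1, 9.4], -1], [[0, 0, 0], [-0.1, -0.1, 9.4], -1], [[0, 0, 0], [-0.1, -0.1, 9.4], -1], [[0, 0, 0], [-0.1, -0.1, 9.4], -1], [[0, 0, 0], [-0.1, -0.1, 9.4], -1], [[0, 0, 0], [-0.1, -0.1, 9.4], -1], [[0, 0, 0], [-0.1, -0.1, 9.4], -1], [[0, 0, 0], [-0.1, -0.1, 9.4], -1], [[0, 0, 0], [-0.1, -0.1, 9.4], -1]], newtons=60)

```text
clock: 2.78
position: [0.5202, 0.2341, 0.1177]
ee_rot: [-0.047, 3.141, 0.0]
force: [0.6, -0.0, 0.3]
width: 0.395
gripper_force: 0.0
```

```bash
python3 st.py 0.519 0.235 0.117
```

```text
t 2.78 p [0.5202 0.2341 0.1177] xyaw -178.3 tilt [ 0.  0. -1.] F [ 0.6 -0.   0.3] w 0.395 0.0 j [-0.55  0.46  0.04  1.84 -0.03  0.84  1.11]
shift cm [0.12 0.1  0.07]
```

Still closing.

Call:
drive_tool(commands=[[[0, 0, 0], [0, 0, 0], -1], [[0, 0, 0], [0, 0, 0], -1], [[0, 0, 0], [0, 0, 0], -1], [[0, 0, 0], [0, 0, 0], -1], [[0, 0, 0], [0, 0, 0], -1], [[0, 0, 0], [0, 0, 0], -1], [[0, 0, 0], [0, 0, 0], -1], [[0, 0, 0], [0, 0, 0], -1]])

```text
clock: 3.45
position: [0.5203, 0.2328, 0.1178]
ee_rot: [0.046, -3.141, 0.002]
force: [0.0, -5.4, 4.5]
width: 0.173
gripper_force: 60.0
```

```bash
python3 st.py 0.519 0.235 0.117
```

```text
t 3.45 p [0.5203 0.2328 0.1178] xyaw -178.3 tilt [-1.0e-04 -1.5e-03 -1.0e+00] F [ 0.  -5.4  4.5] w 0.173 59.96462345123291 j [-0.55  0.46  0.05  1.84 -0.03  0.85  1.11]
shift cm [0.13 0.23 0.08]
```

Call:
drive_tool(commands=[[[0, 0, 0.1], [0, -0.15, -0.02], -1], [[0, 0, 0.2], [0, -0.15, -0.06], -1], [[0, 0, 0.3], [0, -0.15, -0.1], -1], [[0, 0, 0.4], [0, -0.15, -0.14], -1], [[0, 0, 0.3], [0, -0.15, -0.17], -1], [[0, 0, 0.2], [0, -0.15, -0.21], -1], [[0, 0, 0.1], [0, -0.15, -0.25], -1], [[0, 0, 0], [0, -0.15, -0.29], -1], [[0, 0, -0.1], [0, -0.15, -0.33], -1], [[0, 0, -0.2], [0, -0.15, -0.37], -1], [[0, 0, -0.3], [0, -0.15, -0.4], -1], [[0, 0, -0.4], [0, -0.15, -0.43], -1], [[0, 0, -0.3], [0, -0.15, -0.46], -1], [[0, 0, -0.2], [0, -0.15, -0.5], -1], [[0, 0, -0.1], [0, -0.15, -0.54], -1], [[0, 0, 0], [0, -0.15, -0.58], -1]])

```text
clock: 4.78
position: [0.5195, 0.2321, 0.122]
ee_rot: [0.04, -3.14, 0.002]
force: [1.8, -1.1, -11.8]
width: 0.168
gripper_force: 59.9
```

```bash
python3 st.py 0.52 0.2325 0.117
```

```text
t 4.78 p [0.5195 0.2321 0.122 ] xyaw -178.5 tilt [-0.0018 -0.0011 -1.    ] F [  1.8  -1.1 -11.8] w 0.168 59.9349707365036 j [-0.55  0.45  0.04  1.84 -0.03  0.86  1.11]
shift cm [-0.05  0.04  0.5 ]
```

Call:
drive_tool(commands=[[[0, 0, 0.1], [0, 0, -0.02], -1], [[0, 0, 0.2], [0, 0, -0.05], -1], [[0, 0, 0.3], [0, 0, -0.08], -1], [[0, 0, 0.4], [0, 0, -0.11], -1], [[0, 0, 0.3], [0, 0, -0.14], -1], [[0, 0, 0.2], [0, 0, -0.18], -1], [[0, 0, 0.1], [0, 0, -0.22], -1], [[0, 0, 0], [0, 0, -0.26], -1], [[0, 0, -0.1], [0, 0, -0.3], -1], [[0, 0, -0.2], [0, 0, -0.34], -1], [[0, 0, -0.3], [0, 0, -0.37], -1], [[0, 0, -0.4], [0, 0, -0.4], -1], [[0, 0, -0.3], [0, 0, -0.43], -1], [[0, 0, -0.2], [0, 0, -0.47], -1], [[0, 0, -0.1], [0, 0, -0.51], -1], [[0, 0, 0], [0, 0, -0.54], -1]])

```text
clock: 6.12
position: [0.5197, 0.2319, 0.1275]
ee_rot: [0.04, -3.14, 0.002]
force: [2.3, -2.3, -12.0]
width: 0.171
gripper_force: 59.9
```

```bash
python3 st.py 0.52 0.2325 0.117
python3 - <<'E'
from h import *
cv2.imwrite('pics/c4.png',cv2.resize(cams.get_image('scene')[90:230,280:420],None,fx=4,fy=4,interpolation=2))
E
```

```text
t 6.12 p [0.5197 0.2319 0.1275] xyaw -178.6 tilt [-0.0015 -0.0012 -1.    ] F [  2.3  -2.3 -12. ] w 0.171 59.924458265304565 j [-0.55  0.45  0.05  1.83 -0.03  0.87  1.11]
shift cm [-0.03  0.06  1.05]
```

View pics/c4.png

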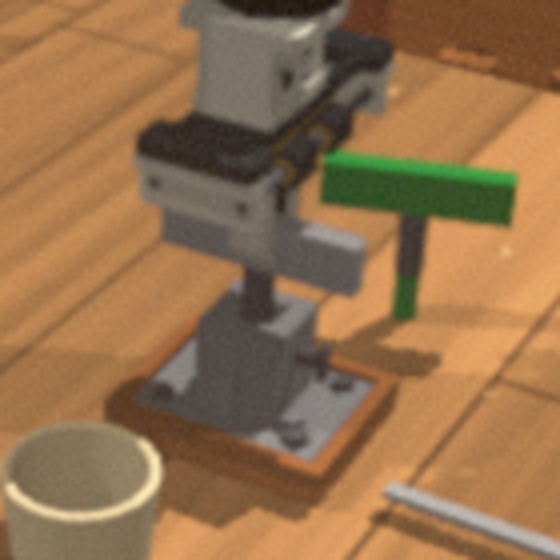

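The foot sits flat in the cradle (crop (255,390)) and more of the post shows (crop (258,290)), so the rest is rising alone. I'll do another cycle, then one more past the 14 mm.

Call:
drive_tool(commands=[[[0, 0, 0.1], [0, 0, -0.02], -1], [[0, 0, 0.2], [0, 0, -0.05], -1], [[0, 0, 0.3], [0, 0, -0.08], -1], [[0, 0, 0.4], [0, 0, -0.11], -1], [[0, 0, 0.3], [0, 0, -0.14], -1], [[0, 0, 0.2], [0, 0, -0.18], -1], [[0, 0, 0.1], [0, 0, -0.22], -1], [[0, 0, 0], [0, 0, -0.26], -1], [[0, 0, -0.1], [0, 0, -0.3], -1], [[0, 0, -0.2], [0, 0, -0.34], -1], [[0, 0, -0.3], [0, 0, -0.37], -1], [[0, 0, -0.4], [0, 0, -0.4], -1], [[0, 0, -0.3], [0, 0, -0.43], -1], [[0, 0, -0.2], [0, 0, -0.47], -1], [[0, 0, -0.1], [0, 0, -0.51], -1], [[0, 0, 0], [0, 0, -0.54], -1]])

```text
clock: 7.5
position: [0.52, 0.2328, 0.1339]
ee_rot: [0.044, -3.141, -0.0]
force: [1.4, -0.3, -5.1]
width: 0.172
gripper_force: 59.9
```

Call:
drive_tool(commands=[[[0, 0, 0.1], [0, 0, -0.02], -1], [[0, 0, 0.2], [0, 0, -0.06], -1], [[0, 0, 0.3], [0, 0, -0.1], -1], [[0, 0, 0.4], [0, 0, -0.14], -1], [[0, 0, 0.3], [0, 0, -0.18], -1], [[0, 0, 0.2], [0, 0, -0.22], -1], [[0, 0, 0.1], [0, 0, -0.26], -1], [[0, 0, 0], [0, 0, -0.3], -1], [[0, 0, -0.1], [0, 0, -0.34], -1], [[0, 0, -0.2], [0, 0, -0.38], -1], [[0, 0, -0.3], [0, 0, -0.42], -1], [[0, 0, -0.4], [0, 0, -0.46], -1], [[0, 0, -0.3], [0, 0, -0.5], -1], [[0, 0, -0.2], [0, 0, -0.54], -1], [[0, 0, -0.1], [0, 0, -0.58], -1], [[0, 0, 0], [0, 0, -0.62], -1]])

```text
clock: 8.83
position: [0.5199, 0.2328, 0.1401]
ee_rot: [0.044, -3.141, -0.0]
force: [1.2, -0.6, -5.3]
width: 0.169
gripper_force: 59.9
```

```bash
python3 st.py 0.52 0.2325 0.20
```

```text
t 8.83 p [0.5199 0.2328 0.1401] xyaw -178.4 tilt [-6.e-04  2.e-04 -1.e+00] F [ 1.2 -0.6 -5.3] w 0.169 59.93167340755463 j [-0.55  0.43  0.04  1.82 -0.02  0.89  1.11]
shift cm [-0.   -0.03 -5.99]
```

Call:
drive_tool(commands=[[[0, 0, 0], [0, 0, -0.4], -1], [[0, 0, 0], [0, 0, -0.9], -1], [[0, 0, 0], [0, 0, -1.4], -1], [[0, 0, 0], [0, 0, -1.9], -1], [[0, 0, 0], [0, 0, -2.4], -1], [[0, 0, 0], [0, 0, -2.9], -1], [[0, 0, 0], [0, 0, -3.4], -1], [[0, 0, 0], [0, 0, -3.9], -1], [[0, 0, 0], [0, 0, -4.4], -1], [[0, 0, 0], [0, 0, -5], -1], [[0, 0, 0], [0, 0, -6], -1], [[0, 0, 0], [0, 0, -7], -1], [[0, 0, 0], [0, 0, -8], -1], [[0, 0, 0], [0, 0, -9], -1], [[0, 0, 0], [0, 0, -9], -1], [[0, 0, 0], [0, 0, -9], -1]])

```text
clock: 10.17
position: [0.5206, 0.2328, 0.2314]
ee_rot: [-0.047, 3.14, 0.001]
force: [-0.9, 0.0, -5.7]
width: 0.169
gripper_force: 59.9
```

```bash
python3 st.py 0.5245 0.028 0.23
python3 - <<'E'
from h import *
cv2.imwrite('pics/c5.png',np.hstack([cv2.resize(cams.get_image('scene')[60:260,260:410],None,fx=2.6,fy=2.6,interpolation=2),cv2.resize(cams.get_image('top')[120:320,230:380],None,fx=2.6,fy=2.6,interpolation=2)]))
E
```

```text
t 10.17 p [0.5206 0.2328 0.2314] xyaw -178.3 tilt [ 1.4e-03  8.0e-04 -1.0e+00] F [-0.9  0.  -5.7] w 0.169 59.93816256523132 j [-0.55  0.34  0.05  1.71 -0.02  1.09  1.11]
shift cm [  0.23 -20.48   0.12]
```

View pics/c5.png

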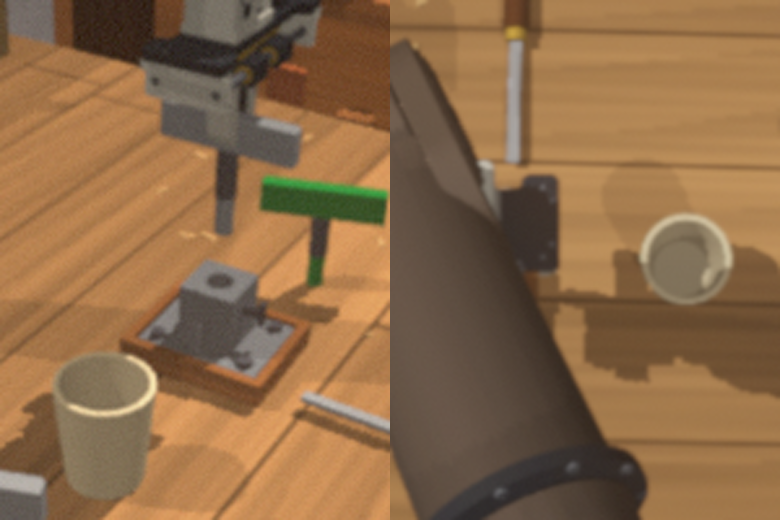

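The post is out (tip at crop (225,220)) and the foot stands seated in its cradle (bore at crop (218,280)). The pot is unmoved (crop (105,385)). Next, move over it.

Call:
drive_tool(commands=[[[0, 0, 0], [0, -1, 0], -1], [[0, 0, 0], [0.1, -3, 0], -1], [[0, 0, 0], [0.1, -5.5, 0], -1], [[0, 0, 0], [0.2, -8, 0], -1], [[0, 0, 0], [0.2, -10.5, 0], -1], [[0, 0, 0], [0.3, -13, 0], -1], [[0, 0, 0], [0.3, -15.5, 0], -1], [[0, 0, 0], [0.3, -17.5, 0], -1], [[0, 0, 0], [0.3, -19, 0], -1], [[0, 0, 0], [0.3, -20, 0], -1], [[0, 0, 0], [0.3, -20.6, 0], -1], [[0, 0, 0], [0.3, -20.6, 0], -1], [[0, 0, 0], [0.3, -20.6, 0], -1], [[0, 0, 0], [0.3, -20.6, 0], -1]])

```text
clock: 11.43
position: [0.5234, 0.0279, 0.2304]
ee_rot: [0.05, -3.141, -0.001]
force: [0.4, -0.1, -6.0]
width: 0.169
gripper_force: 59.9
```

```bash
python3 st.py 0.5245 0.0265 0.112
python3 - <<'E'
from h import *
cv2.imwrite('pics/c6.png',np.hstack([cv2.resize(cams.get_image('scene')[110:310,220:370],None,fx=2.6,fy=2.6,interpolation=2),cv2.resize(cams.get_image('top')[120:320,270:420],None,fx=2.6,fy=2.6,interpolation=2)]))
E
```

```text
t 11.43 p [0.5234 0.0279 0.2304] xyaw -178.2 tilt [-2.e-04  6.e-04 -1.e+00] F [ 0.4 -0.1 -6. ] w 0.169 59.9384468793869 j [-0.26  0.27  0.13  1.82 -0.04  1.06  1.49]
shift cm [-0.11 -0.15 11.84]
```

View pics/c6.png

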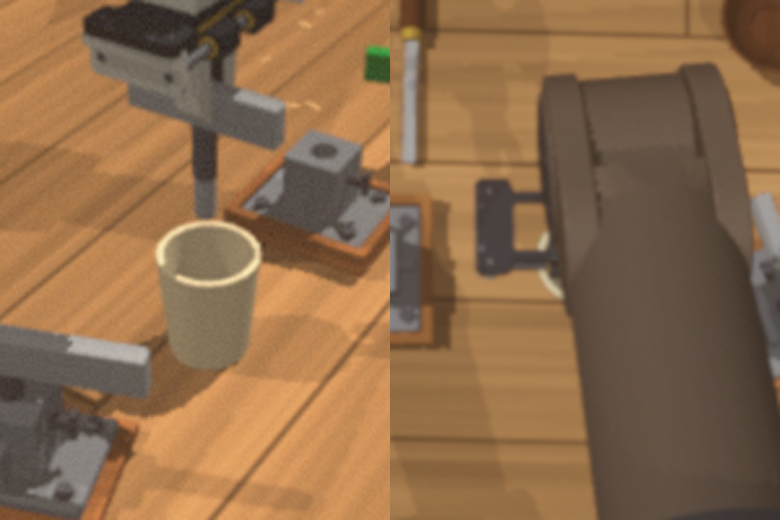

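The post tip (crop (205,215)) hangs over the pot mouth (rim centre crop (208,255)). Lower it.

Call:
drive_tool(commands=[[[0, 0, 0], [0, -0.1, 1], -1], [[0, 0, 0], [0, -0.1, 2.5], -1], [[0, 0, 0], [0, -0.1, 4], -1], [[0, 0, 0], [0, -0.1, 5.5], -1], [[0, 0, 0], [0, -0.1, 7], -1], [[0, 0, 0], [0, -0.1, 8.5], -1], [[0, 0, 0], [0, -0.1, 9.8], -1], [[0, 0, 0], [0, -0.1, 10.6], -1], [[0, 0, 0], [0, -0.1, 11.1], -1], [[0, 0, 0], [0, -0.1, 11.4], -1], [[0, 0, 0], [0, -0.1, 11.5], -1], [[0, 0, 0], [0, -0.1, 11.6], -1], [[0, 0, 0], [0, -0.1, 11.6], -1], [[0, 0, 0], [0, -0.1, 11.6], -1]])

```text
clock: 12.7
position: [0.5238, 0.0256, 0.115]
ee_rot: [-0.047, 3.14, 0.0]
force: [0.7, 0.3, -4.7]
width: 0.172
gripper_force: 59.9
```

```bash
python3 st.py 0.5245 0.0265 0.110
```

```text
t 12.7 p [0.5238 0.0256 0.115 ] xyaw -178.3 tilt [ 9.e-04  2.e-04 -1.e+00] F [ 0.7  0.3 -4.7] w 0.172 59.93821620941162 j [-0.24  0.4   0.12  1.96 -0.06  0.79  1.51]
shift cm [-0.07  0.09  0.5 ]
```

Call:
drive_tool(commands=[[[0, 0, 0], [0, 0, 0.1], -1], [[0, 0, 0], [0, 0, 0.2], -1], [[0, 0, 0], [0, 0, 0.3], -1], [[0, 0, 0], [0, 0, 0.4], -1], [[0, 0, 0], [0, 0, 0.45], -1], [[0, 0, 0], [0, 0, 0.45], -1], [[0, 0, 0], [0, 0, 0.45], -1]])

```text
clock: 13.28
position: [0.5236, 0.0256, 0.1102]
ee_rot: [-0.047, 3.141, 0.0]
force: [-1.4, -0.2, -0.7]
width: 0.173
gripper_force: 59.9
```

The rim carries the weight now. Release slowly to about half open.

Call:
drive_tool(commands=[[[0, 0, 0], [0, 0, 0.03], -1], [[0, 0, 0], [0, 0, 0.03], -0.5], [[0, 0, 0], [0, 0, 0.03], -0.3], [[0, 0, 0], [0, 0, 0.03], -0.1], [[0, 0, 0], [0, 0, 0.03], 0], [[0, 0, 0], [0, 0, 0.03], 0], [[0, 0, 0], [0, 0, 0.03], 0], [[0, 0, 0], [0, 0, 0.03], 0], [[0, 0, 0], [0, 0, 0.03], 0], [[0, 0, 0], [0, 0, 0.03], 0]], newtons=10)

```text
clock: 14.12
position: [0.5235, 0.0256, 0.1097]
ee_rot: [-0.047, 3.141, 0.0]
force: [0.3, 0.1, 0.4]
width: 0.499
gripper_force: 0.0
```

Call:
drive_tool(commands=[[[0, 0, 0], [0, 0, -0.5], 0], [[0, 0, 0], [0, 0, -1.5], 0], [[0, 0, 0], [0, 0, -3], 0], [[0, 0, 0], [0, 0, -5], 0], [[0, 0, 0], [0, 0, -8], 0], [[0, 0, 0], [0, 0, -11], 0], [[0, 0, 0], [0, 0, -14], 0], [[0, 0, 0], [0, 0, -16], 0], [[0, 0, 0], [0, 0, -16], 0], [[0, 0, 0], [0, 0, -16], 0], [[0, 0, 0], [0, 0, -16], 0], [[0, 0, 0], [0, 0, -16], 0]])

```text
clock: 15.12
position: [0.5228, 0.0255, 0.2689]
ee_rot: [0.047, -3.14, 0.0]
force: [-0.5, -0.1, 0.5]
width: 0.498
gripper_force: 0.0
```

```bash
python3 st.py
python3 - <<'E'
from h import *
cv2.imwrite('pics/c7.png',cv2.resize(cams.get_image('scene')[110:310,150:410],None,fx=3,fy=3,interpolation=2))
E
```

```text
t 15.12 p [0.5228 0.0255 0.2689] xyaw -178.3 tilt [-1.6e-03 -3.0e-04 -1.0e+00] F [-0.5 -0.1  0.5] w 0.498 0.0 j [-0.26  0.23  0.14  1.76 -0.04  1.15  1.49]
```

View pics/c7.png

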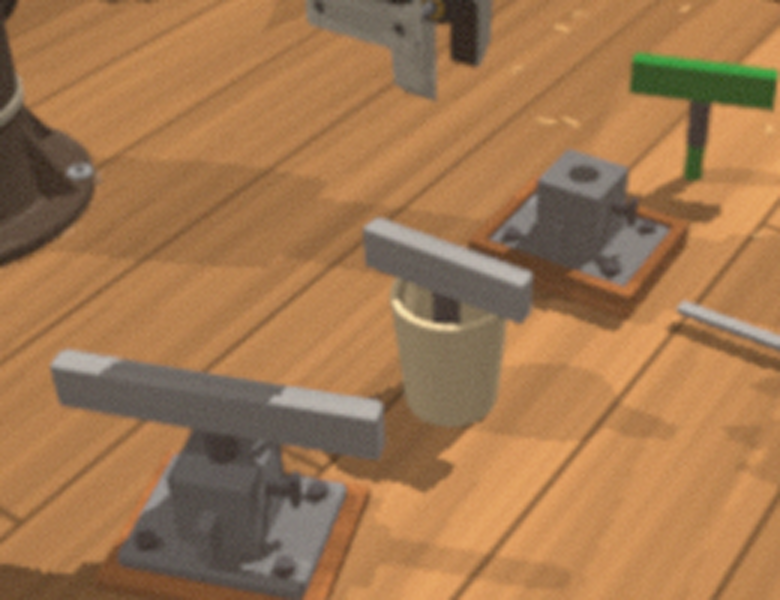

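The bar lies level across the pot rim (crop (447,268)) with the post inside. The foot is seated at (580,215), the spare is untouched at (220,470), and the gripper is clear.

```bash
python3 -c "from cell import job; print(job.sign_off())"
```

```text
the job is handed in; nothing more can be done
None
```

The short rest was worked free by swinging it 0.4 rad (23°) each way, its foot still sits in the cradle, and it hangs upright in the tall pot; the spare wasn't touched, and I handed the job in at about 15 s.

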